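Clamp the terracotta tile with the eccentric cam

ROBOT

A 7-joint arm with a two-finger parallel gripper is mounted at the origin on the work surface. World frame = base frame: x ahead of the robot, y to its left, z up, the work surface at z = 0. Lengths are in m, angles in degrees, forces in N, time in s.
With the tool pointing down it reaches from about 0.425 to 0.875 m from the base axis. Payload 4.7 kg.
Tool frame: the origin (TCP) lies between the finger pads; the fingertips stand env.finger_overhang ahead of it and the grasp point (between the pads) lies 5 mm behind it (env.finger_overhang is the distance from the TCP to the fingertips, in m); z points along the fingers, y is the line along which they close (so a half turn about z gives the same grasp; the last joint's range is limited). The gripper opens to 87 mm and grips with 3 to 60 N. Pads are 19 mm wide; open, the fingers measure 117 mm over their backs; the gripper's body (75 mm by 190 mm) begins 51 mm behind the grasp point.
Start: joints at [65.896, 18.392, -4.016, 83.108, 1.295, 78.541, -3.26], TCP at [0.274, -0.59, 0.237] pointing down, gripper open.
Joint ranges: [-163.93, 163.93], [-17.29, 119.83], [-79.2, 71.16], [3.27, 140.29], [-89.18, 269.18], [5.43, 117.66], [-154.24, 154.24]. Speed limits (degrees/s): [147.25, 147.25, 180, 180, 180, 180, 180].

INTERFACE

Orientations are given as [roll, pitch, yaw] about the fixed x, y, z axes, in that order (R = Rz(yaw) Ry(pitch) Rx(roll)).
In Python, from cell import telemetry, eyes, env, models gives the robot as it stands. The module is installed in compiled form; this text tells all that it offers.
- The arm moves only by the tool drive_tool, never from a script. Its arguments are lists of equal length, an entry for each row: "angular": the turn, a rotation vector about the tool's x, y, z in rad, a list of three; "delta_pos": the shift along the tool's x, y, z in cm, a list of three; "gripper": the finger opening in cm, from 0 to 8.7. A call has 1 to 20 rows; each row shifts and turns the commanded pose from where the row before left it, along the tool's axes as they then stand; what a row does not reach is not made up. A row lasts 1/10 s, in which the tool goes at most 50 mm and 8.59 degrees, less where a joint would pass 70% of its speed; a pose out of reach is approached as far as the arm can. A call with a gripper value outside its range is refused whole. The fingers move at their own pace and stop on an object; "squeeze" is the grip in N (left out, the last holds). Time passes only in rows, so rows that do not move let the fingers close. It gives the time, the measured TCP pose, the force, the opening and the grip force at its end, in the units of the state.
- telemetry.get_obs(): the state, without advancing time (a new reading comes with each control period).
- eyes.read_camera(name): name is "side" or "top"; returns a dict with "pixels" (384x512x3 uint8, red, green, blue), "mtx" (3x3 intrinsics, pixels), "D" ([k1, k2, p1, p2, k3] as OpenCV has them; the pictures are not rectified), "origin" and "orientation" of the camera in the world. Camera axes: x right, y down, z forward; pixel columns grow to the right and rows downward; lengths in m; the calibration is good to about 2 mm. A picture is of the moment at which its call begins. There is no depth.
- env.sign_off(): hands the job in; it is judged then, once.
Trained networks look in a picture, given as the dict that the camera call returned (one of the last four; its "shot" number tells which), for a name from the list of things; names that differ only in an ending like _2 or _b are one class to them, and where a whole thing is asked for, a point or a joint stands for the part that bears it (a point fixed in the world has none). Each returns a list of dicts, best first, with "p" (0 to 1); they miss things now and then, are a little off and sometimes report something else, mostly with a low value. They report only what shows in the picture. A call takes as long as a camera call. They do not tell look-alikes from the thing itself.
- models.search_frame(picture, target): "centre" ([column, row] in pixels, amid what is visible of it).
- models.cut_out(picture, target): "pixels" (384x512 bool, what is visible of it) and "centre" ([column, row] in pixels, amid what is visible of it).
The state is a dict: "time_s": time; "qpos": joint angles; "joint_velocities": joint speeds; "effort": joint torques, N m; "tool_pos": TCP position; "tool_rot": TCP orientation; "force": force on the tool from outside, world axes, zero at the start; "wrist_torque": the same for the moment, N m; "grip_width": finger opening in m; "grasp_force": force on a finger pad.
Only numpy, scipy, OpenCV 4.12 (cv2) and the standard library are available. Lean on these libraries where they do the work, as an engineer would, in place of code of your own. Each camera call takes 0.05 s, during which the arm holds its last target. There are 200 camera calls.

TASK

Two like wooden clamping boards stand on the pottery table. On the one that holds the square terracotta tile, turn the wooden eccentric cam anticlockwise by its bar until its off-centre lobe pushes the tile firmly against the sprung jaw, so that the jaw visibly gives a little; then let go, leaving the tile lying flat and clamped. Leave the cam of the other board alone.

Things in the scene. Friction and masses are not known exactly. Their poses are not given: they have to be found in the camera images.
- cam_grip (a point): Brown wooden cam at the tile: disc 60 x 16 mm thick turning about an upright pivot 15 mm off its centre, with a grip bar on top, 62 long, 16 wide, 38 mm tall, centred on the pivot: pinch it across the 16 mm. This point: on the pivot, mid-height of the bar, 60 mm above the table, 25 mm above the disc. z up, x along the bar to the lobe (rim 45 mm out). Friction 0.15 N m; it stays where left, also under load.
- cam (a joint): Turn of that cam, rad, growing anticlockwise seen from above; stops at 0 and 1.95. Starts at 0 to 0.4, lobe sideways; at 1.9 it points straight at tile and jaw. The lobe meets the tile at 0.5 to 0.95 and slides it on; at about 1.0 the tile touches the jaw, then the lobe presses the jaw back up to 5.7 mm with 4 to 10 N. From 1.15 to the stop it is well clamped; 1.45 is a good place.
- tile: Loose square terracotta tile with a rosette, 100 x 100 x 16 mm, flat on a fixed plywood board 230 x 130 x 18 mm, between the cam (pivot 78 mm from the board's centre, robot's end) and the sprung wooden jaw at the tile's far edge, 1 to 6 mm short of the jaw; low rails at its sides, 2 mm play. Origin: centre of its underside, 18 mm above the table; x from cam to jaw, z up.
- spare_nose (a point): Tip of the lobe of the other cam, on the other board, which is identical but holds no tile (a small white pot stands on it). The point is on the disc's rim, 45 mm from that cam's pivot, 27 mm above the table. Not to be turned.
Things that resemble listed ones, but are neither listed nor needed, are in the scene too. What is meant by the tile is not white, and is the larger of those in its own colour.

How it is judged (in metres and radians):
At the end, for the whole second after the job is handed in: The cam is released at rest, turned to at least 0.95 rad, its lobe bearing on the tile with more than 2.5 N; the tile is at rest flat on its board (within 6 mm of its height and 0.1 rad of level), its centre within 100 mm of the cam's pivot (contact force between cam and tile above 2.5 N and value of joint cam above 0.95 rad and angle between tile's own z axis and vertical below 0.1 rad and height (world z) of tile below 0.024 m and horizontal distance between tile and cam_grip below 0.1 m and linear speed of tile below 0.01 m/s and velocity of joint cam between -0.1 and 0.1 rad/s); the robot touches nothing.
It fails at once if the other board's cam is turned (its lobe tip moves more than 10 mm) (distance of spare_nose from where it was at the start of the episode above 0.01 m).
It also fails if it takes over 32 s, if anything falls off the work surface, if the arm or the gripper's body presses on something with over 40 N, if the wrist force passes 120 N, or if a joint passes its speed limit or range.

## Working session

There is one attempt and no reset: what is moved stays moved. The work goes in short steps, Python scripts to look and compute and a tool call to move; the robot and the scene stay as the last step left them, time stands still between calls to the robot, and variables do not carry over. Pictures are saved under pics/ and viewed, at most 10 in all, crops included, and the job is handed in when it is done.

Besides the shell and the picture viewer there is one more tool, called after "Call:" by a JSON object that holds its "name" and its "arguments". drive_tool: Moves the arm, as the interface text tells. Its arguments: {"type":"object","properties":{"angular":{"type":"array","items":{"type":"array","items":{"type":"number"}}},"delta_pos":{"type":"array","items":{"type":"array","items":{"type":"number"}}},"gripper":{"type":"array","items":{"type":"number"}},"squeeze":{"type":"number"}},"required":["angular","delta_pos","gripper"]}

```bash
mkdir -p pics; cat > h.py <<'E'
import numpy as np, cv2
from cell import telemetry, eyes, env, models
from scipy.spatial.transform import Rotation as R
def rotm(o):
    o=np.array(o,float)
    if o.shape==(3,3): return o
    if o.shape==(3,): return R.from_euler('xyz',o,degrees=True).as_matrix()
    raise ValueError(o)
def on_plane(p,uv,z):
    uv=np.array(uv,float).reshape(-1,1,2)
    n=cv2.undistortPoints(uv,np.array(p['mtx']),np.array(p['D']))[:,0]
    d=np.c_[n,np.ones(len(n))]@rotm(p['orientation']).T
    o=np.array(p['origin']); return o+d*((z-o[2])/d[:,2])[:,None]
def proj(p,X):
    Rm=rotm(p['orientation']); r=cv2.Rodrigues(Rm.T)[0]; t=-Rm.T@np.array(p['origin'])
    return cv2.projectPoints(np.array(X,float).reshape(-1,1,3),r,t,np.array(p['mtx']),np.array(p['D']))[0][:,0]
E
python3 - <<'E'
from h import *
s=telemetry.get_obs(); print({k:np.round(v,3).tolist() for k,v in s.items()}, env.finger_overhang)
ps={n:eyes.read_camera(n) for n in('top','side')}
for n,p in ps.items():
    print(n,p['origin'],p['orientation'],p['shot'])
    for t,z in(('cam_grip',.05),('tile',.034),('spare_nose',.05)):
        for d in models.cut_out(p,t)[:4]: print(t,round(d['p'],2),np.round(d['centre']),d['pixels'].sum(),on_plane(p,d['centre'],z).round(3))
cv2.imwrite('pics/a.png',cv2.cvtColor(np.vstack([cv2.resize(ps[n]['pixels'],None,fx=.78,fy=.78) for n in ps]),cv2.COLOR_RGB2BGR))
E
```

```text
{'time_s': 0.0, 'qpos': [65.896, 18.441, -4.015, 83.176, 1.296, 78.539, -3.259], 'joint_velocities': [0.107, 0.013, -0.007, 0.075, 0.054, 0.007, -0.045], 'effort': [0.0, -49.129, -0.404, -31.252, -0.064, 0.044, 0.0], 'tool_pos': [0.274, -0.589, 0.235], 'tool_rot': [-179.889, 0.007, 24.914], 'force': [0.226, 0.6, -0.219], 'wrist_torque': [-0.004, -0.017, 0.009], 'grasp_force': 0.0, 'grip_width': 0.087} 0.014
top [0.32055307 0.09616152 0.96391822] [-169.86386095   -0.97938231  -90.04641442] 1
cam_grip 0.88 [199. 197.] 478 [[0.475 0.218 0.05 ]]
tile 0.89 [216. 262.] 1476 [[0.311 0.171 0.034]]
tile 0.75 [126. 142.] 775 [[0.626 0.416 0.034]]
tile 0.69 [203. 164.] 1432 [[0.567 0.21  0.034]]
spare_nose 0.81 [374. 163.] 428 [[ 0.568 -0.242  0.05 ]]
side [0.37629115 0.73223265 0.6365555 ] [-130.75074076    0.53646898 -172.17420959] 2
cam_grip 0.89 [253. 241.] 619 [[0.465 0.23  0.05 ]]
tile 0.78 [318. 240.] 1688 [[0.324 0.197 0.034]]
tile 0.75 [154. 320.] 1511 [[0.62  0.431 0.034]]
spare_nose 0.65 [245. 125.] 271 [[ 0.563 -0.247  0.05 ]]
```

View pics/a.png

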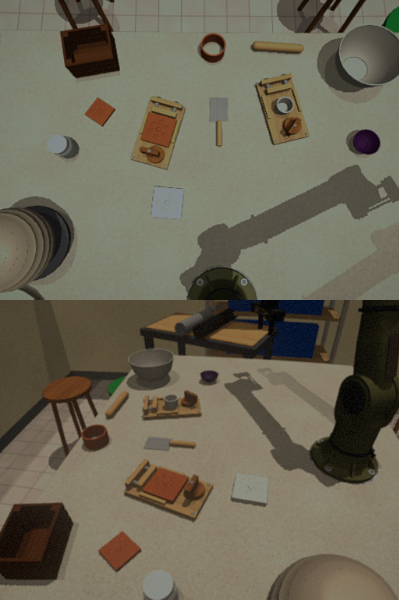

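The top view shows three tile candidates: terracotta (203,164) on the left board, a smaller terracotta one loose at (126,142), and a white one at (216,262). The one at (203,164) fits: it is terracotta, the larger of the two, and clamped next to the cam at (199,197). The other board, at about (365,140), holds the white pot. I'll confirm this in an enlarged crop.

```bash
python3 - <<'E'
from h import *
ps={n:eyes.read_camera(n) for n in('top','side')}
a=ps['top']['pixels'][115:220,160:250]; b=ps['side']['pixels'][200:285,150:280]
a=cv2.resize(a,(450,525),interpolation=cv2.INTER_CUBIC)[:, :390]; b=cv2.resize(b,None,fx=3.1,fy=3.1,interpolation=cv2.INTER_CUBIC)
c=np.zeros((525,390+b.shape[1],3),np.uint8); c[:,:390]=a; c[:b.shape[0],390:]=b
cv2.imwrite('pics/b.png',cv2.cvtColor(cv2.convertScaleAbs(c,alpha=1.5),cv2.COLOR_RGB2BGR)); print(c.shape)
# tile edges from colour, top
p=ps['top']
for n in ps:
    p=ps[n]; hsv=cv2.cvtColor(p['pixels'],cv2.COLOR_RGB2HSV)
    roi=(slice(130,200),slice(165,245)) if n=='top' else (slice(200,285),slice(155,245))
    for d in models.cut_out(p,'tile'):
        if n=='top' and abs(d['centre'][0]-203)>15 or n=='side' and abs(d['centre'][0]-210)>15: continue
        cs=max(cv2.findContours(d['pixels'].astype(np.uint8),0,1)[0],key=len)
        w=on_plane(p,cs[:,0].astype(float),.034)[:,:2]
        print(n,'tile',cv2.minAreaRect(w.astype(np.float32)))
    d=models.cut_out(p,'cam_grip')[0]; ys,xs=np.nonzero(d['pixels']); print(n,'cam',xs.min(),xs.max(),ys.min(),ys.max())
E
```

```text
(525, 793, 3)
top tile ((0.3170197904109955, 0.1755911409854889), (0.09985668957233429, 0.09744058549404144), 84.81951904296875)
top tile ((0.5627205967903137, 0.20976242423057556), (0.10163524746894836, 0.1046288013458252), 73.85748291015625)
top cam 179 210 187 209
side tile ((0.560321569442749, 0.2146463394165039), (0.1099952906370163, 0.10688351839780807), 74.49620056152344)
side cam 236 262 225 255
```

View pics/b.png

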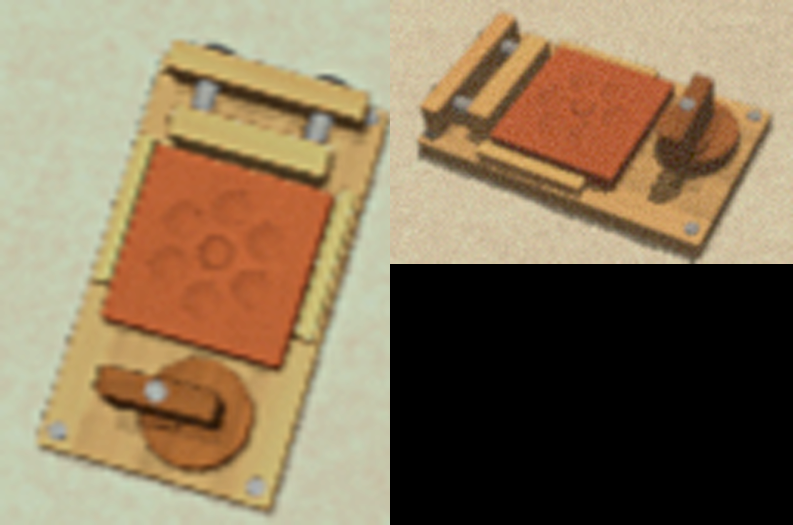

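The crop confirms it. The rosette tile sits between the sprung jaw and the cam, with the pin on the bar at full-frame top (191,193) and side (246,233). The lobe points right, which is -y.

```bash
python3 - <<'E'
from h import *
p,q=eyes.read_camera('top'),eyes.read_camera('side')
u,v=(191.,193.),(246.1,233.2)
for z in(.075,.079,.083): print(z,on_plane(p,u,z).round(4),on_plane(q,v,z).round(4))
yaw=np.deg2rad(-16); ax=np.array([np.cos(yaw),np.sin(yaw)])
c=np.array([.5627,.2098]); print('tile-based',c-ax*.078)
# fit angle: overlay bar/disc model for a given pose
pv=on_plane(p,u,.079)[0,:2]
e=on_plane(p,[(160+97/5,115+380/5),(160+220/5,115+397/5)],.079)[:,:2]; d=e[1]-e[0]; print('bar',np.hypot(*d),np.degrees(np.arctan2(d[1],d[0])),e.mean(0))
k=on_plane(p,[(160+200/5,115+413/5)],.035)[0,:2]-pv; print('disc dir',np.hypot(*k),np.degrees(np.arctan2(k[1],k[0])))
im=cv2.resize(p['pixels'][170:220,165:225],None,fx=10,fy=10,interpolation=cv2.INTER_CUBIC)
th=np.radians(-101);R2=np.array([[np.cos(th),-np.sin(th)],[np.sin(th),np.cos(th)]])
for pts,z in((np.array([[-31,-8],[31,-8],[31,8],[-31,8]])/1e3,.079),(np.array([[15+30*np.cos(t),30*np.sin(t)] for t in np.linspace(0,6.28,40)])/1e3,.035)):
    w=np.c_[pts@R2.T+pv,np.full(len(pts),z)]
    cv2.polylines(im,[np.int32((proj(p,w)-[165,170]+.5)*10)],True,(0,255,0),1)
cv2.imwrite('pics/c.png',cv2.cvtColor(im,cv2.COLOR_RGB2BGR))
E
```

```text
0.075 [[0.4807 0.2336 0.075 ]] [[0.4784 0.2326 0.075 ]]
0.079 [[0.48  0.233 0.079]] [[0.4777 0.2361 0.079 ]]
0.083 [[0.4793 0.2324 0.083 ]] [[0.477  0.2397 0.083 ]]
tile-based [0.48772159 0.23129971]
bar 0.062005057401323456 -97.86669672791993 [0.48074189 0.23124568]
disc dir 0.017526698733437495 -104.02916131387688
```

View pics/c.png

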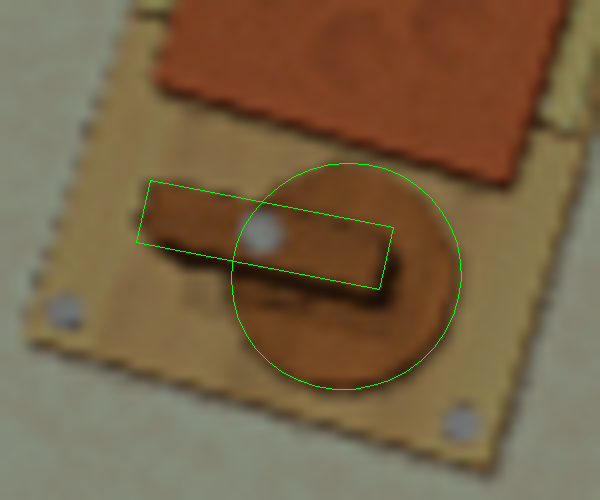

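The model outline (pivot at about (0.479, 0.234), bar at -101°) lies on the bar around (265,235) in the crop and on the disc. So q is about 0.42, and a turn of about +60° gives about 1.45. I'm moving over now.

Call:
{"name": "drive_tool", "arguments": {"angular": [[0, 0, 0], [0, 0, 0], [0, 0, 0], [0, 0, 0], [0, 0, 0], [0, 0, 0], [0, 0, 0], [0, 0, 0], [0, 0, 0], [0, 0, 0], [0, 0, 0], [0, 0, 0], [0, 0, 0], [0, 0, 0], [0, 0, 0], [0, 0, 0], [0, 0, 0], [0, 0, 0], [0, 0, 0], [0, 0, 0]], "delta_pos": [[3.87, -2.49, 0], [3.87, -2.49, 0], [3.87, -2.49, 0], [3.87, -2.49, 0], [3.87, -2.49, 0], [3.87, -2.49, 0], [3.87, -2.49, 0], [3.87, -2.49, 0], [3.87, -2.49, 0], [3.87, -2.49, 0], [1.46, -4.11, 0], [1.46, -4.11, 0], [1.46, -4.11, 0], [1.46, -4.11, 0], [1.46, -4.11, 0], [1.46, -4.11, 0], [1.46, -4.11, 0], [1.46, -4.11, 0], [1.46, -4.11, 0], [1.46, -4.11, 0]], "gripper": [4.5, 4.5, 4.5, 4.5, 4.5, 4.5, 4.5, 4.5, 4.5, 4.5, 4.5, 4.5, 4.5, 4.5, 4.5, 4.5, 4.5, 4.5, 4.5, 4.5], "squeeze": 15}}

```text
time_s: 2.8
tool_pos: [0.4789, 0.2351, 0.237]
tool_rot: [180.0, -0.1, 24.9]
force: [1.3, 0.3, 0.2]
grip_width: 0.045
grasp_force: 0.0
```

Call:
{"name": "drive_tool", "arguments": {"angular": [[0, 0, -0.135], [0, 0, -0.135], [0, 0, -0.135], [0, 0, -0.135], [0, 0, -0.135], [0, 0, -0.135], [0, 0, -0.135], [0, 0, 0], [0, 0, 0]], "delta_pos": [[0, 0, 0], [0, 0, 0], [0, 0, 0], [0, 0, 0], [0, 0, 0], [0, 0, 0], [0, 0, 0], [0, 0, 0], [0, 0, 0]], "gripper": [4.5, 4.5, 4.5, 4.5, 4.5, 4.5, 4.5, 4.5, 4.5]}}

```text
time_s: 3.7
tool_pos: [0.4792, 0.2335, 0.2366]
tool_rot: [180.0, 0.0, 78.9]
force: [0.1, -0.2, 1.2]
grip_width: 0.0449
grasp_force: 0.0
```

Call:
{"name": "drive_tool", "arguments": {"angular": [[0, 0, 0], [0, 0, 0], [0, 0, 0], [0, 0, 0], [0, 0, 0], [0, 0, 0], [0, 0, 0], [0, 0, 0]], "delta_pos": [[0, 0, 2.5], [0, 0, 2.5], [0, 0, 2.5], [0, 0, 2.5], [0, 0, 2.0], [0, 0, 1.0], [0, 0, 0], [0, 0, 0]], "gripper": [4.5, 4.5, 4.5, 4.5, 4.5, 4.5, 4.5, 4.5]}}

```text
time_s: 4.5
tool_pos: [0.4796, 0.2339, 0.1073]
tool_rot: [180.0, -0.0, 79.0]
force: [0.3, 0.0, 0.3]
grip_width: 0.0447
grasp_force: 0.0
```

```bash
python3 - <<'E'
from h import *
p,q=eyes.read_camera('top'),eyes.read_camera('side')
a=cv2.resize(p['pixels'][130:230,150:250],(400,400)); b=cv2.resize(q['pixels'][180:280,190:290],(400,400))
cv2.imwrite('pics/d.png',cv2.cvtColor(cv2.convertScaleAbs(np.hstack([a,b]),alpha=1.5),cv2.COLOR_RGB2BGR))
E
```

```text
(no output)
```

View pics/d.png

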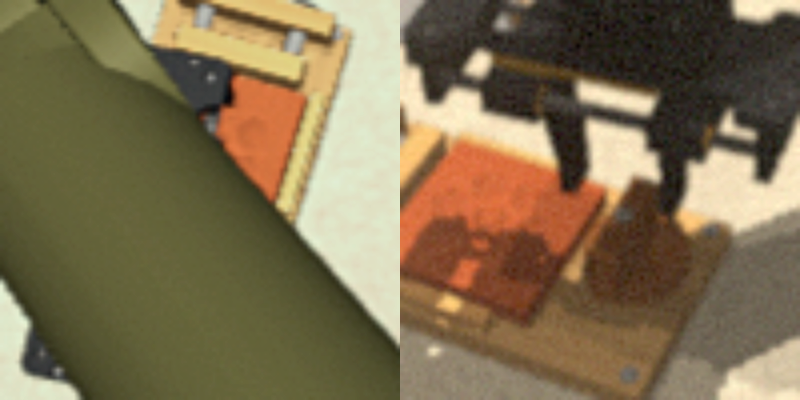

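The fingers at (572,185) and (672,205) straddle the bar's pin at (625,215). I'm going down and closing.

Call:
{"name": "drive_tool", "arguments": {"angular": [[0, 0, 0], [0, 0, 0], [0, 0, 0], [0, 0, 0], [0, 0, 0], [0, 0, 0]], "delta_pos": [[0, 0, 1.5], [0, 0, 1.5], [0, 0, 1.0], [0, 0, 0.8], [0, 0, 0], [0, 0, 0]], "gripper": [4.5, 4.5, 4.5, 4.5, 4.5, 4.5]}}

```text
time_s: 5.2
tool_pos: [0.4791, 0.2337, 0.0583]
tool_rot: [-180.0, 0.0, 79.1]
force: [0.1, -0.1, 0.3]
grip_width: 0.0446
grasp_force: 0.0
```

Call:
{"name": "drive_tool", "arguments": {"angular": [[0, 0, 0], [0, 0, 0], [0, 0, 0], [0, 0, 0], [0, 0, 0], [0, 0, 0], [0, 0, 0], [0, 0, 0]], "delta_pos": [[0, 0, 0], [0, 0, 0], [0, 0, 0], [0, 0, 0], [0, 0, 0], [0, 0, 0], [0, 0, 0], [0, 0, 0]], "gripper": [1, 1, 1, 1, 1, 1, 1, 1], "squeeze": 15}}

```text
time_s: 6.0
tool_pos: [0.4808, 0.2333, 0.0589]
tool_rot: [179.8, -0.1, 79.0]
force: [5.8, -0.6, -2.3]
grip_width: 0.0165
grasp_force: 14.7
```

Gripped at 16.5 mm. I'll centre 2 mm along tool y, raise the squeeze and turn.

Call:
{"name": "drive_tool", "arguments": {"angular": [[0, 0, 0], [0, 0, 0], [0, 0, -0.05], [0, 0, -0.05], [0, 0, -0.05], [0, 0, -0.05], [0, 0, -0.05], [0, 0, -0.05], [0, 0, 0]], "delta_pos": [[0, 0.2, 0], [0, 0, 0], [0, 0, 0], [0, 0, 0], [0, 0, 0], [0, 0, 0], [0, 0, 0], [0, 0, 0], [0, 0, 0]], "gripper": [1, 1, 1, 1, 1, 1, 1, 1, 1], "squeeze": 45}}

```text
time_s: 6.9
tool_pos: [0.481, 0.2333, 0.0588]
tool_rot: [-180.0, 0.0, 96.3]
force: [0.4, -1.2, 3.6]
grip_width: 0.0155
grasp_force: 44.4
```

```bash
python3 -c "
from h import *
s=telemetry.get_obs(); print({k:np.round(s[k],3) for k in('qpos','tool_pos','tool_rot','force','wrist_torque','grip_width')})"
```

```text
{'qpos': array([ 13.756,  20.591, -48.702, 109.295,  18.133,  58.12 , -36.617]), 'tool_pos': array([0.481, 0.233, 0.059]), 'tool_rot': array([-1.79986e+02,  1.00000e-02,  9.62650e+01]), 'force': array([ 0.356, -1.245,  3.569]), 'wrist_torque': array([-0.159, -0.054, -0.041]), 'grip_width': np.float64(0.016)}
```

Call:
{"name": "drive_tool", "arguments": {"angular": [[0, 0, -0.05], [0, 0, -0.05], [0, 0, -0.05], [0, 0, -0.05], [0, 0, -0.05], [0, 0, -0.05], [0, 0, -0.05], [0, 0, -0.05], [0, 0, 0]], "delta_pos": [[0, 0, 0], [0, 0, 0], [0, 0, 0], [0, 0, 0], [0, 0, 0], [0, 0, 0], [0, 0, 0], [0, 0, 0], [0, 0, 0]], "gripper": [1, 1, 1, 1, 1, 1, 1, 1, 1]}}

```text
time_s: 7.8
tool_pos: [0.4811, 0.2333, 0.0588]
tool_rot: [-180.0, -0.0, 119.1]
force: [0.4, -1.3, 4.3]
grip_width: 0.0156
grasp_force: 44.4
```

Call:
{"name": "drive_tool", "arguments": {"angular": [[0, 0, -0.05], [0, 0, -0.05], [0, 0, -0.05], [0, 0, -0.05], [0, 0, -0.05], [0, 0, -0.05], [0, 0, -0.05], [0, 0, 0], [0, 0, 0]], "delta_pos": [[0, 0, 0], [0, 0, 0], [0, 0, 0], [0, 0, 0], [0, 0, 0], [0, 0, 0], [0, 0, 0], [0, 0, 0], [0, 0, 0]], "gripper": [1, 1, 1, 1, 1, 1, 1, 1, 1]}}

```text
time_s: 8.7
tool_pos: [0.4812, 0.2334, 0.0588]
tool_rot: [180.0, 0.0, 139.1]
force: [0.6, -0.2, 5.0]
grip_width: 0.0158
grasp_force: 44.5
```

```bash
python3 - <<'E'
from h import *
s=telemetry.get_obs(); print({k:np.round(s[k],3) for k in('tool_pos','tool_rot','force','wrist_torque','grip_width')})
p,q=eyes.read_camera('top'),eyes.read_camera('side')
a=cv2.resize(p['pixels'][130:230,150:250],(400,400)); b=cv2.resize(q['pixels'][190:290,160:260],(400,400))
cv2.imwrite('pics/e.png',cv2.cvtColor(cv2.convertScaleAbs(np.hstack([a,b]),alpha=1.5),cv2.COLOR_RGB2BGR))
E
```

```text
{'tool_pos': array([0.481, 0.233, 0.059]), 'tool_rot': array([1.79991e+02, 5.00000e-03, 1.39063e+02]), 'force': array([ 0.613, -0.236,  4.964]), 'wrist_torque': array([-0.115, -0.093, -0.297]), 'grip_width': np.float64(0.016)}
```

View pics/e.png

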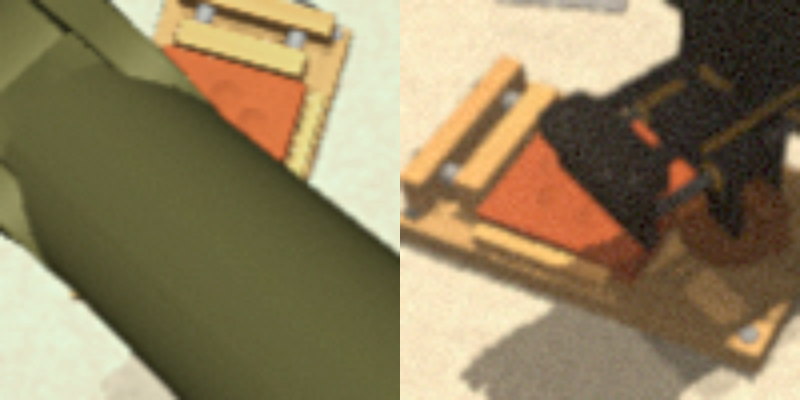

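The tile edge now meets the jaw (right panel, around (480,200)), and the wrist torque rose to about 0.3 N m. I'm releasing and retreating.

Call:
{"name": "drive_tool", "arguments": {"angular": [[0, 0, 0], [0, 0, 0], [0, 0, 0], [0, 0, 0], [0, 0, 0], [0, 0, 0]], "delta_pos": [[0, 0, 0], [0, 0, 0], [0, 0, 0], [0, 0, 0], [0, 0, 0], [0, 0, 0]], "gripper": [4, 4, 4, 4, 4, 4]}}

```text
time_s: 9.4
tool_pos: [0.481, 0.2331, 0.0584]
tool_rot: [-180.0, -0.0, 139.2]
force: [-0.5, -0.5, -0.0]
grip_width: 0.0393
grasp_force: 0.0
```

Call:
{"name": "drive_tool", "arguments": {"angular": [[0, 0, 0], [0, 0, 0], [0, 0, 0], [0, 0, 0], [0, 0, 0], [0, 0, 0], [0, 0, 0], [0, 0, 0], [0, 0, 0], [0, 0, 0], [0, 0, 0], [0, 0, 0], [0, 0, 0]], "delta_pos": [[0, 0, -1], [0, 0, -2], [0, 0, -3], [0, 0, -4], [0, 0, -4], [0, 0, -4], [3, 3.5, 0], [3, 3.5, 0], [3, 3.5, 0], [3, 3.5, 0], [3, 3.5, 0], [0, 0, 0], [0, 0, 0]], "gripper": [4, 4, 4, 4, 4, 4, 4, 4, 4, 4, 4, 4, 4]}}

```text
time_s: 10.7
tool_pos: [0.4802, 0.4655, 0.2387]
tool_rot: [-180.0, -0.1, 139.4]
force: [0.8, 0.2, 0.3]
grip_width: 0.0402
grasp_force: 0.0
```

```bash
python3 - <<'E'
from h import *
p,q=eyes.read_camera('top'),eyes.read_camera('side')
a=cv2.resize(p['pixels'][130:230,150:250],(400,400)); b=cv2.resize(q['pixels'][190:290,160:260],(400,400))
cv2.imwrite('pics/f.png',cv2.cvtColor(cv2.convertScaleAbs(np.hstack([a,b]),alpha=1.5),cv2.COLOR_RGB2BGR))
E
```

```text
(no output)
```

View pics/f.png

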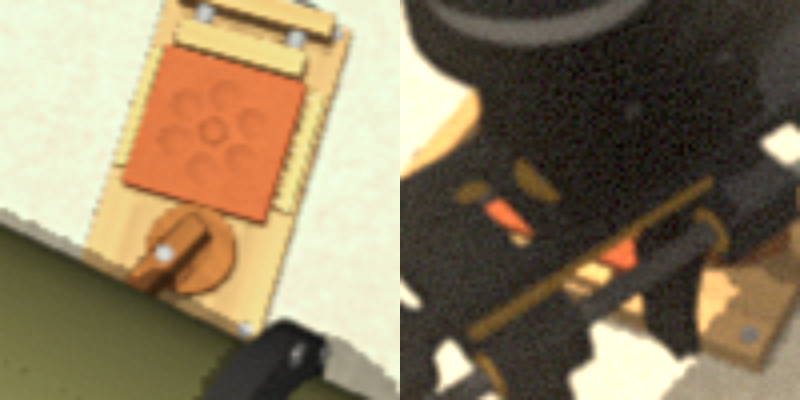

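The left panel shows the lobe at about (200,215) bearing on the tile's near edge. The tile is flat against the jaw, the jaw has been pushed back towards its rail, and the arm is clear. Handing in.

```bash
python3 -c "
from cell import env
print(env.sign_off())"
```

```text
the job is handed in; nothing more can be done
None
```

I turned the tile board's cam about 60° anticlockwise to an estimated 1.46 rad; the last picture shows the tile flat and clamped against the pushed-back jaw, I never went near the other board's cam, and the job was handed in at about 11 s with no verdict returned.

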